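# Seat an instrument cup on the sprung depth gauge

### The arm

A 6-joint arm with a two-finger parallel gripper is mounted at the origin on the work surface. World frame = base frame: x ahead of the robot, y to its left, z up, the work surface at z = 0. Lengths are in m, angles in degrees, forces in N, time in s.
With the tool pointing down it reaches from about 0.4 to 0.825 m from the base axis. Payload 7 kg.
Tool frame: the origin (TCP) lies on the centre line of the jaws, within the pads' length; the fingertips stand 19 mm ahead of it and the grasp point (between the pads) is the TCP (r.tip_extent is the distance from the TCP to the fingertips, in m); z points along the fingers, y is the line along which they close (so a half turn about z gives the same grasp; the last joint's range is limited). The gripper opens to 88 mm and grips with 3 to 60 N. Pads are 19 mm wide; open, the fingers measure 130 mm over their backs; the gripper's body (78 mm by 193 mm) begins 47 mm behind the grasp point.
Start: joints at [86.179, 20.546, 0.682, 0, -70.136, -16.507], TCP at [0.235, 0.633, 0.246] pointing down, gripper open.
Joint ranges: [-176.03, 176.03], [-82.01, 121.73], [-58.28, 71.71], [-173.87, 95.51], [-174.79, -0.11], [-173.66, 173.66]. Speed limits (degrees/s): [136.94, 136.94, 172.46, 180, 180, 180].

### API

Orientations are given as [roll, pitch, yaw] about the fixed x, y, z axes, in that order (R = Rz(yaw) Ry(pitch) Rx(roll)).
In Python, from plant import r gives the robot as it stands. The module is installed in compiled form; this text tells all that it offers.
- The arm moves only by the tool jog_arm, never from a script. Its argument "deltas" is a list that holds one entry, the list of rows, each a list of 5 numbers: the opening, from -1 (shut) to 1 (fully open), then the shift along the world's x, y, z in cm, then the turn about the world's z in rad. In form: [[[claw, dx, dy, dz, turn], ...]]. A call has 1 to 8 rows; each row shifts and turns the commanded pose from where the row before left it; what a row does not reach is not made up. A row lasts 1/8 s, in which the tool goes at most 62.5 mm and 10.7 degrees, less where a joint would pass 70% of its speed; a pose out of reach is approached as far as the arm can. A call with a gripper value outside its range is refused whole. The fingers move at their own pace and stop on an object; "force" is the grip in N (left out, the last holds). Time passes only in rows, so rows that do not move let the fingers close. It gives the time, the measured TCP pose, the force, the opening and the grip force at its end, in the units of the state.
- r.get_state(): the state, without advancing time (a new reading comes with each control period).
- r.capture(name): name is "scene" or "side" or "wrist"; returns the picture (400x640x3 uint8, blue, green, red); there is no depth.
- r.camera_info(name): a dict with "fx", "fy", "cx", "cy" (pixels), "view" (4x4, takes a point from world to camera coordinates). Camera axes: x right, y up, looking along -z (the intrinsics and any distortion apply to the point x, -y, -z); pixel columns grow to the right and rows downward; lengths in m; the calibration is good to about 2 mm. A picture is of the moment at which its call begins: read the wrist's pose just before it. camera_info takes no time and is no camera call; for the wrist camera it gives the pose at the moment of the call.
- r.close_job(): hands the job in; it is judged then, once.
The state is a dict: "time_s": time; "joints": joint angles; "qd": joint speeds; "joint_torque": joint torques, N m; "tcp_pos": TCP position; "eef_rot": TCP orientation; "contact_force": force on the tool from outside, world axes, zero at the start; "moment": the same for the moment, N m; "gripper_width": finger opening in m; "gripper_force": force on a finger pad.
Only numpy, scipy, OpenCV 4.12 (cv2) and the standard library are available. Lean on these libraries where they do the work, as an engineer would, in place of code of your own. Each camera call takes 0.05 s, during which the arm holds its last target. There are 200 camera calls.

### The job

Turn the small steel cup over so that it is mouth-down, put it over the white-headed sprung plunger of the depth gauge, and press it straight down until its whole rim sits on the steel stop disc. Finish while still holding it pressed there with the gripper, seated with a light extra push but not crushed against the stop (it springs up again if you let go); leave the bowl, the retractor and the jar where they are.

Things in the scene. Friction and masses are not known exactly. Their poses are not given: they have to be found in the camera images.
- cup: Straight-walled round stainless cup, outside diameter 56 mm, height 56 mm, wall 2.5 mm, inside 51 mm wide and 52 mm deep, about 110 g, loose on the table, standing mouth-up at the start. Origin: centre of the outside of its bottom; its z axis runs along the cup's axis from the bottom to the mouth (so it points up while the cup is mouth-up).
- cup_rim (a point): Centre of the cup's mouth, in the plane of the rim, 56 mm along the cup's z from its origin.
- gauge: Depth gauge fixed to the table: aluminium base plate 160 x 110 x 12 mm, with a steel stop disc and a sprung plunger, and a small flat dial beside them. Origin: on the table, under the plunger's axis; z up. The plate runs from 100 mm on the -x side (where the dial is) to 60 mm on the +x side of the origin, and 55 mm either way in y.
- stop_ring: Fixed steel stop disc round the plunger's stem, 74 mm across, its flat top 20 mm above the table: the hard stop on which the cup's rim must sit; an extra push on it of 5 to 20 N beyond the spring is right, over 45 N is too much. Origin: centre of its underside, 12 mm above the table.
- stop_top (a point): Centre of the stop disc's top face, 20 mm above the table, on the plunger's axis.
- plunger_top (a point): Centre of the flat top of the plunger's white head. Head 42 mm across and 14 mm high, its upper 7 mm tapering to 26 mm across, on an 18 mm stem. Free, its top stands 67 mm above the stop disc (87 mm above the table). It goes inside the cup and bears on the inside of the cup's bottom.
- plunger (a joint): How far the plunger is pressed down, m: 0 free, 0.015 when the cup's rim sits on the stop disc (it could go on to 0.020). The spring takes 6 N to start and 12 N at 0.015, and returns the plunger when let go.
- bowl: Bystander: shallow steel bowl, 96 mm wide and 38 mm high, mouth-up. Origin: centre of its underside.
- retractor: Bystander: flat steel retractor about 145 mm long along its x, with an upturned blade 30 mm high at its +x end, lying on the table. Origin: on the table, middle of its length.
- jar: Bystander: closed grey plastic jar with a white lid, 54 mm wide and 60 mm high. Origin: centre of its underside.
Not all that is in view belongs to the job. What is shaped like the gauge but turquoise is not meant.

How it is judged (in metres and radians):
On the way, in this order (a step that is already met when the one before it is completed fails the run):
1. the cup is mouth-down and the plunger is still free (angle between cup's own z axis and vertical above 2.9 rad and value of joint plunger below 0.003 m), for 0.2 s.
2. the cup, over the plunger, has pressed it to the stop (value of joint plunger above 0.0132 m and angle between cup's own z axis and vertical above 3 rad), for 0.2 s.
At the end, for the whole second after the job is handed in: The cup is mouth-down over the plunger (upright within 4 degrees, within 6 mm of the plunger's axis), the plunger is pressed in 13.2 to 17.5 mm, the rim is within 1.5 mm of the stop disc and bears on it with 1.5 to 45 N, the cup is still, and the fingers are holding or pressing it (more than 3 N) (value of joint plunger between 0.0132 and 0.0175 m and angle between cup's own z axis and vertical above 3.07 rad and horizontal distance between cup_rim and stop_top below 0.006 m and z of cup_rim in the frame of stop_top below 0.0015 m and contact force between cup and stop_ring between 1.5 and 45 N and contact force between the fingers and cup above 3 N and linear speed of cup below 0.01 m/s); the arm keeps its last pose, push and grip.
It fails at once if the cup is crushed against the stop disc (over 80 N) (contact force between cup and stop_ring above 80 N).
It fails at once if the bowl is disturbed (moved over 25 mm) (distance of bowl from where it was at the start of the episode above 0.025 m).
It fails at once if the retractor is disturbed (moved over 25 mm) (distance of retractor from where it was at the start of the episode above 0.025 m).
It fails at once if the jar is disturbed (moved over 25 mm) (distance of jar from where it was at the start of the episode above 0.025 m).
It also fails if it takes over 70 s, if anything falls off the work surface, if the arm or the gripper's body presses on something with over 40 N, if the wrist force passes 120 N, or if a joint passes its speed limit or range.

## Working session

There is one attempt and no reset: what is moved stays moved. The work goes in short steps, Python scripts to look and compute and a tool call to move; the robot and the scene stay as the last step left them, time stands still between calls to the robot, and variables do not carry over. Pictures are saved under pics/ and viewed, at most 10 in all, crops included, and the job is handed in when it is done.

Besides the shell and the picture viewer there is one more tool, called after "Call:" as a command line: name --argument value ..., lists and objects as JSON in quotes. jog_arm: Moves the arm, as the interface text tells. Its arguments: {"type":"object","properties":{"deltas":{"type":"array"},"force":{"type":"number"}},"required":["deltas"]}

```bash
mkdir -p pics; python3 - <<'E'
from plant import r
import cv2,numpy as np
ims={n:r.capture(n) for n in("scene","side","wrist")}
for n,i in ims.items():
    cv2.imwrite(f"pics/{n}0.png",i)
    c=r.camera_info(n);print(n,{k:(np.round(v,3).tolist()) for k,v in c.items() if not isinstance(v,str)})
s=r.get_state();print(s)
E
```

```text
scene {'fx': 365.834, 'fy': 365.834, 'cx': 320.907, 'cy': 196.408, 'view': [[-0.385, 0.923, 0.004, 0.201], [-0.727, -0.306, 0.614, 0.282], [0.568, 0.234, 0.789, -1.326], [0.0, 0.0, 0.0, 1.0]]}
side {'fx': 479.167, 'fy': 479.167, 'cx': 316.886, 'cy': 199.755, 'view': [[0.985, -0.171, -0.014, -0.476], [0.14, 0.752, 0.644, -0.118], [-0.1, -0.637, 0.765, -1.647], [0.0, 0.0, 0.0, 1.0]]}
wrist {'fx': 281.06, 'fy': 281.06, 'cx': 323.136, 'cy': 197.907, 'view': [[-0.346, -0.938, 0.0, 0.673], [0.901, -0.332, -0.28, 0.034], [0.263, -0.097, 0.96, -0.391], [0.0, 0.0, 0.0, 1.0]]}
{'time_s': 0.15, 'joints': array([ 8.61800847e+01,  2.05819275e+01,  6.45979792e-01, -1.25492601e-02,
       -7.01347653e+01, -1.65089753e+01]), 'qd': array([-0.06745723, -0.02701123,  0.18291966,  0.10118719,  0.02469637,
        0.02396738]), 'joint_torque': array([ 2.44368657e-04, -5.83275068e+01,  2.93290418e+01,  7.00109616e+00,
        8.76563019e-03, -1.01220560e-04]), 'tcp_pos': array([0.23439379, 0.63264135, 0.24484652]), 'eef_rot': array([ 1.79928849e+02, -8.78339469e-03, -2.03331568e+01]), 'contact_force': array([ 0.98609023,  0.33425507, -0.35372782]), 'moment': array([ 0.02775206, -0.01546163, -0.00814887]), 'gripper_force': 0.0, 'gripper_width': 0.08788854211867297}
```

View pics/scene0.png

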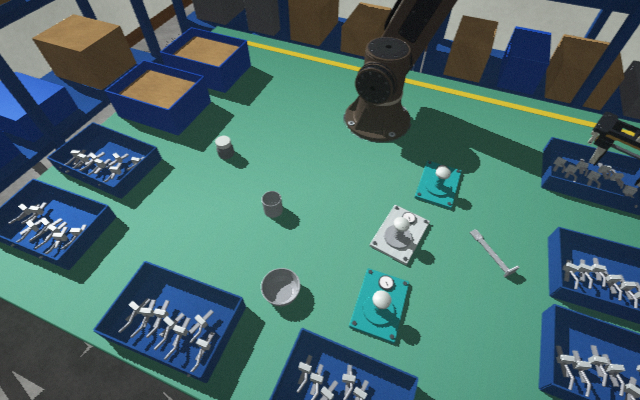

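View pics/side0.png

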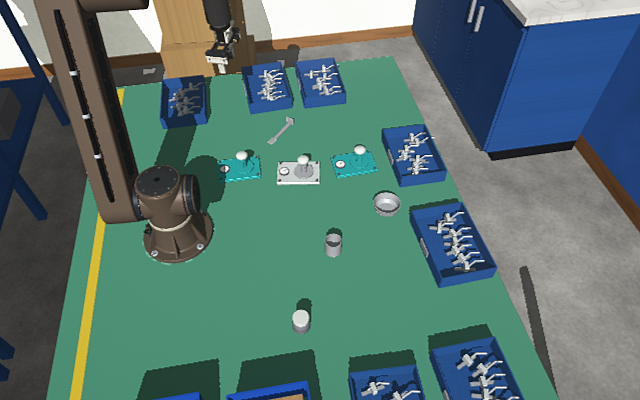

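Scene view: cup candidates are the small open cup (272,205), the jar with white lid (224,147) and the bowl (281,288). Gauge candidates are aluminium (400,232), turquoise (440,185) and turquoise (382,305). I choose the open straight-walled cup and the aluminium gauge. Side view: cup (333,244), gauge (299,170). I'll check this in one close crop.

```bash
cat > h.py <<'E'
import numpy as np,cv2
from plant import r
def ray(n,uv,c=None):
    c=c or r.camera_info(n);V=np.array(c["view"]);R=V[:3,:3]
    o=-R.T@V[:3,3];d=R.T@np.array([(uv[0]-c["cx"])/c["fx"],-(uv[1]-c["cy"])/c["fy"],-1.]);return o,d/np.linalg.norm(d)
def plane(n,uv,z,c=None):
    o,d=ray(n,uv,c);return o+d*(z-o[2])/d[2]
def tri(a,b):
    (o,d),(p,e)=a,b;t=np.linalg.lstsq(np.c_[d,-e],p-o,rcond=None)[0]
    x,y=o+d*t[0],p+e*t[1];return (x+y)/2,np.linalg.norm(x-y)
def proj(n,X,c=None):
    c=c or r.camera_info(n);q=np.array(c["view"])@np.append(X,1);return c["cx"]+c["fx"]*q[0]/-q[2],c["cy"]-c["fy"]*q[1]/-q[2]
E
python3 - <<'E'
from h import *
a=cv2.imread("pics/scene0.png");b=cv2.imread("pics/side0.png")
f=lambda i,x,y,w,h:cv2.resize(i[y:y+h,x:x+w],(w*5,h*5),interpolation=cv2.INTER_CUBIC)
o=np.zeros((600,800,3),np.uint8)
for (i,x,y,w,h),(X,Y) in zip([(a,252,180,40,45),(a,365,195,80,75),(b,315,225,40,40),(b,265,145,70,50)],[(0,0),(220,0),(0,400),(220,400)]):
    p=f(i,x,y,w,h)[:600-Y];o[Y:Y+p.shape[0],X:X+p.shape[1]]=p
cv2.imwrite("pics/crop1.png",o)
for n,u,z in[("scene",(272,210),0.02),("side",(333,246),.02),("scene",(401,240),.02),("side",(303,172),.02),("scene",(224,147),.03),("side",(301,322),.03),("scene",(281,288),.02),("side",(387,205),.02),("scene",(495,255),0),("side",(282,130),0)]:print(n,u,plane(n,u,z).round(3))
E
```

```text
scene (272, 210) [ 0.523 -0.152  0.02 ]
side (333, 246) [ 0.51  -0.158  0.02 ]
scene (401, 240) [0.477 0.215 0.02 ]
side (303, 172) [0.464 0.192 0.02 ]
scene (224, 147) [ 0.364 -0.408  0.03 ]
side (301, 322) [ 0.365 -0.411  0.03 ]
scene (281, 288) [ 0.725 -0.022  0.02 ]
side (387, 205) [ 0.731 -0.021  0.02 ]
scene (495, 255) [0.411 0.461 0.   ]
side (282, 130) [0.418 0.463 0.   ]
```

View pics/crop1.png

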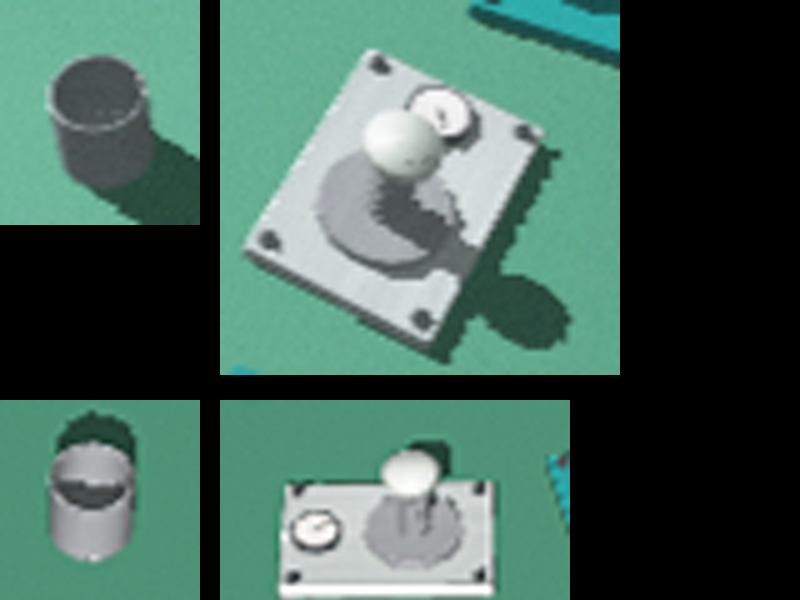

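```bash
python3 - <<'E'
from h import *
for k,a,b in[("cuprim",(271.6,198.4),(333.4,240.2)),("disc",(398.6,236.6),(303.6,170.4)),("head",(401.6,223.6),(303,159.6))]:
    print(k,tri(ray("scene",a),ray("side",b)))
C=[(375,50),(543,133),(432,340),(247,248)]
for x,y in C: print(plane("scene",((x-220)/5+365,y/5+195),.012).round(3))
for x,y in[(285,485),(492,484),(494,585),(280,585)]: print("side",plane("side",((x-220)/5+265,(y-400)/5+145),.012).round(3))
for n in("scene","side"): print([np.round(proj(n,p),1) for p in[(.515,-.15,.056),(.473,.2,.02),(.473,.2,.087)]])
E
```

```text
cuprim (array([ 0.50965698, -0.15794123,  0.05450769]), np.float64(0.003590950172571025))
disc (array([0.46735275, 0.20555167, 0.01575718]), np.float64(0.0030624954062535336))
head (array([0.4666822 , 0.20249473, 0.07677782]), np.float64(0.003461278468400269))
[0.361 0.171 0.012]
[0.381 0.274 0.012]
[0.533 0.249 0.012]
[0.517 0.143 0.012]
side [0.379 0.27  0.012]
side [0.536 0.241 0.012]
side [0.519 0.138 0.012]
side [0.362 0.167 0.012]
[array([272.7, 200.7]), array([395.9, 237.1]), array([400.2, 223.4])]
[array([334.1, 237.5]), array([304.9, 170.2]), array([304.3, 157.6])]
```

Call:
jog_arm --deltas '[[[1,1.7,-4.9,0,-0.175],[1,1.7,-4.9,0,-0.175],[1,1.7,-4.9,0,-0.175],[1,1.7,-4.9,0,-0.175],[1,1.7,-4.9,0,-0.175],[1,1.7,-4.9,0,-0.175],[1,1.7,-4.9,0,-0.175],[1,1.7,-4.9,0,-0.175]]]' --force 6

```text
time_s: 1.15
tcp_pos: [0.3706, 0.2392, 0.2456]
eef_rot: [-180.0, 0.0, -100.8]
contact_force: [0.6, -0.3, -0.1]
gripper_width: 0.0873
gripper_force: 0.0
```

```bash
python3 - <<'E'
from h import *
c=r.camera_info("wrist");cv2.imwrite("pics/w1.png",r.capture("wrist"))
import pickle;pickle.dump(c,open("w1.pkl","wb"))
s=r.get_state();print(s["tcp_pos"],s["eef_rot"],s["joints"].round(1),s["contact_force"],ray("wrist",(320,200),c))
print([np.round(proj("wrist",p,c)) for p in[(.467,.203,.02),(.467,.203,.087),(.51,-.157,.056)]])
E
```

```text
[0.37071516 0.23489702 0.24546349] [ 1.79966095e+02 -8.13406778e-02 -1.01418646e+02] [ 58.3  -2.4 -27.3  -0.  -65.2 -69.7] [-1.40565227 -5.66601737 -1.87984561] (array([0.35621556, 0.16352524, 0.38569445]), array([ 0.06467706,  0.28092244, -0.95754867]))
[array([246., 163.]), array([229., 173.]), array([  72., -240.])]
```

Call:
jog_arm --deltas '[[[1,1.7,-4.9,0,0],[1,1.7,-4.9,0,0],[1,1.7,-4.9,0,0],[1,1.7,-4.9,0,0],[1,1.7,-4.9,0,0],[1,1.7,-4.9,0,0],[1,1.7,-4.9,0,0],[1,1.7,-4.4,0,0]]]'

```text
time_s: 2.2
tcp_pos: [0.5067, -0.1479, 0.2455]
eef_rot: [180.0, 0.0, -100.6]
contact_force: [0.9, 2.0, 0.2]
gripper_width: 0.0876
gripper_force: 0.0
```

```bash
python3 - <<'E'
from h import *
import pickle
r.capture("side")
s=r.get_state();c=r.camera_info("wrist");im=r.capture("wrist");cv2.imwrite("pics/w2.png",im)
pickle.dump(c,open("w2.pkl","wb"));print(s["tcp_pos"],s["eef_rot"],s["joints"].round(1))
a=cv2.imread("pics/w1.png");o=np.vstack([a[40:340,60:460],im[40:340,60:460]]);cv2.imwrite("pics/ww.png",cv2.resize(o,None,fx=1,fy=1))
print(np.round(proj("wrist",(.51,-.157,.056),c)))
E
```

```text
[ 0.50823175 -0.15133017  0.24501641] [ 1.79972773e+02 -9.54184506e-02 -1.00601291e+02] [  4.7   6.9 -17.6   0.1 -65.6 -15.3]
[321. 179.]
```

View pics/ww.png

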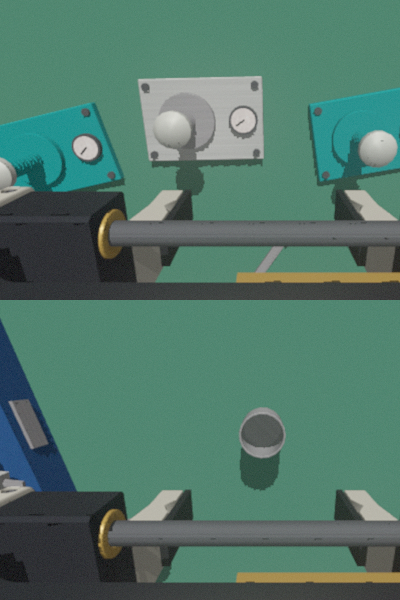

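w1: aluminium gauge disc at full-frame (247,162), head (233,169), between two turquoise decoys. w2: cup mouth near (322,172), where it was predicted. Now refine both by ellipse fits.

```bash
python3 - <<'E'
from h import *
import pickle
c=pickle.load(open("w2.pkl","rb"));im=cv2.imread("pics/w2.png")
hsv=cv2.cvtColor(im,cv2.COLOR_BGR2HSV);m=((hsv[...,1]<50)*255).astype(np.uint8);m[:,:270]=0;m[:,380:]=0;m[:120]=0;m[230:]=0
ct=max(cv2.findContours(m,cv2.RETR_EXTERNAL,cv2.CHAIN_APPROX_NONE)[0],key=cv2.contourArea);print("cup bbox",cv2.boundingRect(ct))
p=ct[:,0].astype(float);lo=p[p[:,1]>172]   # far-from-nadir part = rim outline
e=cv2.fitEllipse(lo.astype(np.float32));print("rim ell",e,plane("wrist",e[0],.056,c))
# width gives height: outer dia 56mm
q=lo[np.abs(lo[:,1]-e[0][1])<3];a,b=q[:,0].min()-.5,q[:,0].max()+.5
for z in(.04,.056,.07):print(z,np.linalg.norm(plane("wrist",(a,e[0][1]),z,c)-plane("wrist",(b+0,e[0][1]),z,c)))
print("tri scene",tri(ray("wrist",e[0],c),ray("scene",(271.6,198.4))),"tri side",tri(ray("wrist",e[0],c),ray("side",(333.4,240.2))))
c=pickle.load(open("w1.pkl","rb"));im=cv2.imread("pics/w1.png");hsv=cv2.cvtColor(im,cv2.COLOR_BGR2HSV)
m=((hsv[...,1]<40)*255).astype(np.uint8);m[:,:190]=0;m[:,340:]=0;m[:100]=0;m[208:]=0
ct=max(cv2.findContours(m,cv2.RETR_EXTERNAL,cv2.CHAIN_APPROX_NONE)[0],key=cv2.contourArea)
q=cv2.approxPolyDP(ct,6,True)[:,0];print([(u.tolist(),plane("wrist",u,.012,c)[:2].round(4)) for u in q])
g=im[100:205,190:340];cv2.imwrite("pics/g.png",cv2.resize(np.hstack([g]),None,fx=5,fy=5,interpolation=cv2.INTER_CUBIC))
E
```

```text
cup bbox (299, 147, 47, 52)
rim ell ((321.89642333984375, 175.10406494140625), (45.04607391357422, 46.001407623291016), 74.96237182617188) [ 0.50780847 -0.16086321  0.056     ]
0.04 0.05873626947840685
0.056 0.056014209561087026
0.07 0.05363240713343227
tri scene (array([ 0.50715981, -0.15914312,  0.05190249]), np.float64(0.0024125829413909603)) tri side (array([ 0.50907059, -0.16163968,  0.05838171]), np.float64(0.0027853013969316655))
[([321, 117], array([0.3592, 0.1647])), ([198, 119], array([0.5144, 0.1377])), ([209, 200], array([0.5329, 0.2444])), ([323, 198], array([0.3768, 0.2711]))]
```

View pics/g.png

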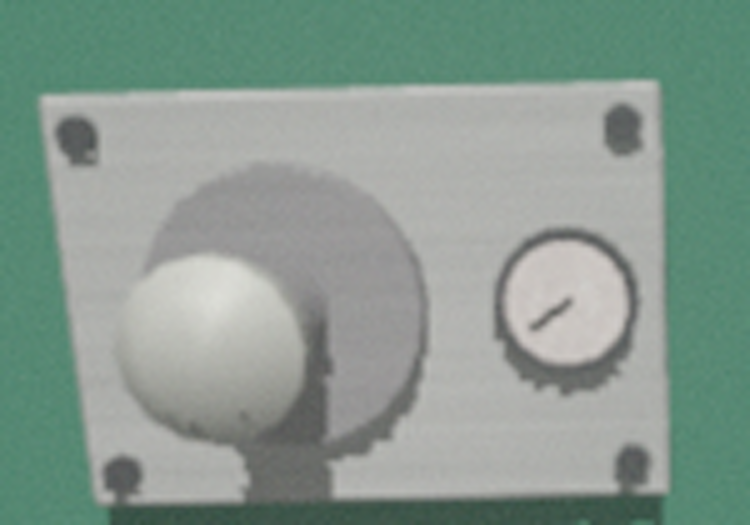

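Call:
jog_arm --deltas '[[[1,0,-0.5,-4,0.014],[1,0,-0.4,-4,0],[1,0,0,-4,0],[1,0,0,-4,0],[1,0,0,-3.5,0],[1,0,0,-2,0],[1,0,0,0,0],[1,0,0,0,0]]]'

```text
time_s: 3.3
tcp_pos: [0.5071, -0.1548, 0.0314]
eef_rot: [-179.9, 0.0, -99.7]
contact_force: [-0.1, 0.1, 0.3]
gripper_width: 0.0875
gripper_force: 0.0
```

Call:
jog_arm --deltas '[[[-1,0,0,0,0],[-1,0,0,0,0],[-1,0,0,0,0],[-1,0,0,0,0],[-1,0,0,0,0],[-1,0,0,0,0]]]' --force 10

```text
time_s: 4.05
tcp_pos: [0.5069, -0.1551, 0.0309]
eef_rot: [-180.0, 0.0, -99.7]
contact_force: [-0.2, 0.9, 6.2]
gripper_width: 0.0562
gripper_force: 10.0
```

Call:
jog_arm --deltas '[[[0.6,0,0,0,0],[0.6,0,-0.5,0,0],[0.6,0,0,0,0],[-1,0,0,0,0],[-1,0,0,0,0],[-1,0,0,0,0],[-1,0,0,0,0]]]'

```text
time_s: 4.92
tcp_pos: [0.5064, -0.16, 0.0305]
eef_rot: [180.0, 0.0, -99.7]
contact_force: [-0.6, 0.5, -1.1]
gripper_width: 0.0562
gripper_force: 10.0
```

Call:
jog_arm --deltas '[[[-1,0,0,1,0],[-1,0,0,2,0],[-1,0,0,3,0],[-1,0,0,0,0]]]'

```text
time_s: 5.42
tcp_pos: [0.5083, -0.1601, 0.0935]
eef_rot: [-179.7, 0.0, -99.7]
contact_force: [1.1, 0.5, -2.0]
gripper_width: 0.0563
gripper_force: 10.0
```

```bash
python3 - <<'E'
from h import *
im=r.capture("side");s=r.get_state();print(s["tcp_pos"],s["contact_force"],s["gripper_width"])
u,v=map(int,proj("side",s["tcp_pos"]));print(u,v)
cv2.imwrite("pics/s1.png",cv2.resize(im[v-40:v+40,u-50:u+50],None,fx=5,fy=5,interpolation=cv2.INTER_CUBIC))
E
```

```text
[ 0.50734312 -0.15999024  0.09208265] [-0.031373   -0.85200157 -1.94179092] 0.05629915439276342
332 233
```

View pics/s1.png

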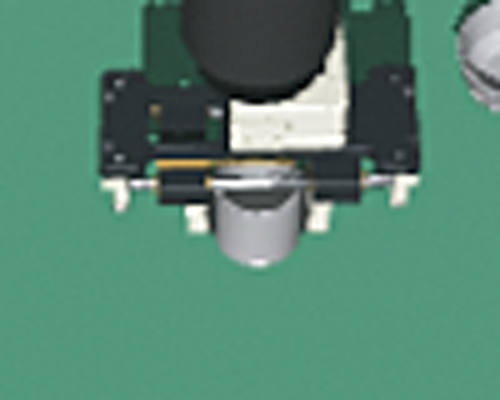

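Call:
jog_arm --deltas '[[[-1,-1.4,4.6,0,0],[-1,-1.4,4.6,0,0],[-1,-1.4,4.6,0,0],[-1,-1.4,4.6,0,0],[-1,-1.4,4.6,0,0],[-1,-1.4,4.6,0,0],[-1,0,0,-2,0],[-1,0,0,-2,0]]]'

```text
time_s: 6.48
tcp_pos: [0.422, 0.1167, 0.0499]
eef_rot: [180.0, 0.0, -99.6]
contact_force: [0.3, -0.3, -1.3]
gripper_width: 0.0563
gripper_force: 10.0
```

Call:
jog_arm --deltas '[[[-1,0,0,-1.0,0],[-1,0,0,-0.8,0],[-1,0,0,0,0],[-1,0,0,0,0]]]' --force 6

```text
time_s: 6.98
tcp_pos: [0.4228, 0.116, 0.0329]
eef_rot: [-180.0, 0.0, -99.8]
contact_force: [0.4, 0.1, -1.5]
gripper_width: 0.0562
gripper_force: 6.0
```

Call:
jog_arm --deltas '[[[-1,0.15,0.85,0,0],[-1,0.11,0.64,0.66,0],[-1,0.13,0.77,0.46,0],[-1,0.15,0.87,0.25,0],[-1,0.12,0.7,0.03,0],[-1,0,0,0,0],[-1,0,0,0,0]]]'

```text
time_s: 7.85
tcp_pos: [0.4292, 0.1545, 0.0464]
eef_rot: [-180.0, 0.0, -99.7]
contact_force: [0.8, -0.7, -0.3]
gripper_width: 0.0545
gripper_force: 6.0
```

```bash
python3 - <<'E'
from h import *
im=r.capture("side");s=r.get_state();print(s["tcp_pos"],s["contact_force"],s["gripper_width"])
a=r.capture("scene")
def cr(n,im):
    u,v=map(int,proj(n,s["tcp_pos"]));return cv2.resize(im[v-40:v+40,u-40:u+40],None,fx=5,fy=5,interpolation=cv2.INTER_CUBIC)
cv2.imwrite("pics/s2.png",np.hstack([cr("side",im),cr("scene",a)]))
E
```

```text
[0.42911193 0.15434775 0.04642365] [ 0.92438989 -0.51976301 -0.44950528] 0.054854418030392725
```

View pics/s2.png

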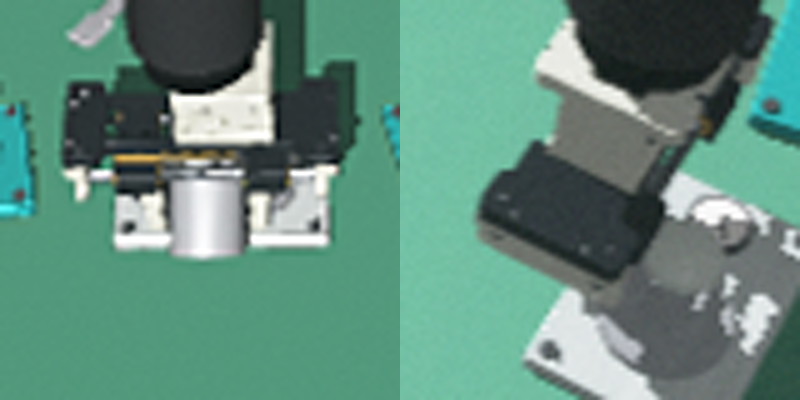

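Call:
jog_arm --deltas '[[[-1,-0.3,-2,0,0],[-1,-0.3,-2,0,0],[-1,-0.4,-2,0,0],[-1,0,0,-0.6,0],[-1,0,0,-0.5,0],[-1,0,0,-0.3,0],[-1,0,0,0,0]]]'

```text
time_s: 8.82
tcp_pos: [0.4193, 0.0946, 0.0325]
eef_rot: [-180.0, 0.0, -99.7]
contact_force: [-2.6, 0.2, 6.0]
gripper_width: 0.0544
gripper_force: 6.0
```

```bash
cat > look.py <<'E'
from h import *
import sys
s=r.get_state();im=r.capture("side");a=r.capture("scene");w=r.capture("wrist");s=r.get_state();print(s["tcp_pos"],s["contact_force"],s["gripper_width"],s["gripper_force"])
def cr(n,im):
    u,v=map(int,proj(n,s["tcp_pos"]));return cv2.resize(im[v-30:v+30,u-40:u+40],(400,300),interpolation=cv2.INTER_CUBIC)
cv2.imwrite("pics/%s.png"%sys.argv[1],np.vstack([np.hstack([cr("side",im),cr("scene",a)]),np.hstack([cv2.resize(w,(480,300)),np.zeros((300,320,3),np.uint8)])]))
E
python3 look.py s3
```

```text
[0.41937484 0.09464122 0.0325685 ] [-1.30935922  0.37994214  5.95568278] 0.05484667031133103 5.997738574650917
```

View pics/s3.png

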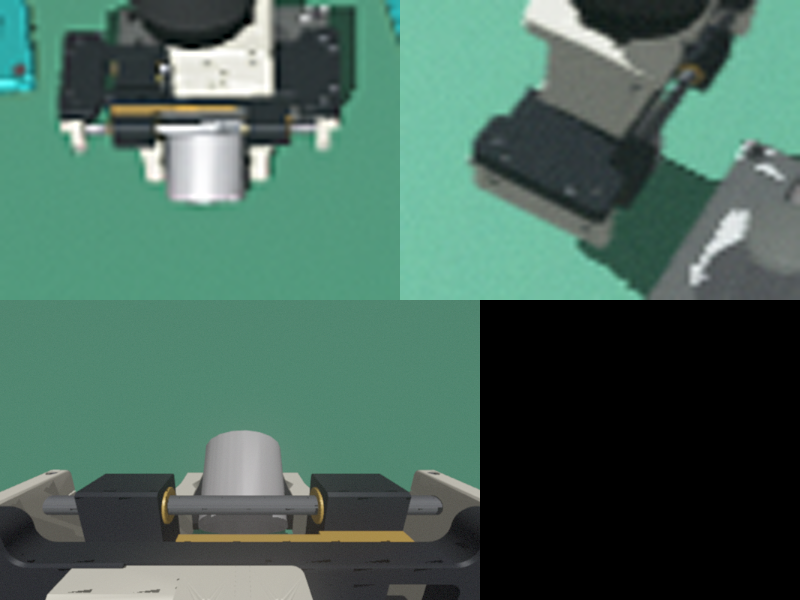

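```bash
python3 - <<'E'
from h import *
s=r.get_state();c=r.camera_info("wrist");im=r.capture("wrist");t=s["tcp_pos"]
hsv=cv2.cvtColor(im,cv2.COLOR_BGR2HSV);m=((hsv[...,1]<50)*255).astype(np.uint8);m[:,:250]=0;m[:,400:]=0;m[:120]=0
col=m[:,324];v=np.nonzero(col)[0][0];print(v)
n=np.array([.171,.985,0])
for z in(.056,.028):
  p=plane("wrist",(324,v),z,c);print(p,(p-t)@n)
xs=[np.nonzero(m[y,250:400])[0] for y in(190,200,210,220)];print([(x[0]+250,x[-1]+250) for x in xs])
E
```

```text
174
[0.40998584 0.04201129 0.056     ] -0.05344599539893989
[0.41084906 0.04761502 0.028     ] -0.04777871170929509
[(np.int64(277), np.int64(370)), (np.int64(274), np.int64(373)), (np.int64(273), np.int64(374)), (np.int64(272), np.int64(375))]
```

Call:
jog_arm --deltas '[[[0.7,0,0,0,0],[0.7,0,0,0,0],[0.7,-0.35,-2.0,0,0],[0.7,-0.35,-1.95,-0.4,0],[0.7,0,0,0,0],[0.7,0,0,0,0]]]'

```text
time_s: 9.78
tcp_pos: [0.4123, 0.0543, 0.0286]
eef_rot: [-180.0, 0.0, -99.8]
contact_force: [0.1, 1.2, -0.1]
gripper_width: 0.0746
gripper_force: 0.0
```

```bash
python3 - <<'E'
from h import *
s=r.get_state();c=r.camera_info("wrist");im=r.capture("wrist");t=s["tcp_pos"];print(t,s["gripper_width"],s["contact_force"])
hsv=cv2.cvtColor(im,cv2.COLOR_BGR2HSV);m=((hsv[...,1]<50)*255).astype(np.uint8);m[:,:260]=0;m[:,390:]=0;m[:100]=0
n=np.array([.171,.985,0])
for u in(310,324,338):
  k=np.nonzero(m[:,u])[0][0];print(k,im[k-2:k+30:4,u].tolist(),[((plane("wrist",(u,k),z,c)-t)@n).round(4) for z in(.056,.028,0)])
cv2.imwrite("pics/w5.png",im)
E
```

```text
[0.41225256 0.05427816 0.02857973] 0.07460947872615965 [ 0.14168004  1.18830476 -0.06946904]
204 [[115, 135, 86], [142, 142, 140], [142, 142, 141], [139, 138, 137], [141, 141, 141], [139, 139, 137], [137, 138, 139], [141, 141, 142]] [np.float64(-0.0414), np.float64(-0.0326), np.float64(-0.0237)]
199 [[115, 136, 82], [148, 149, 150], [147, 147, 147], [144, 146, 145], [146, 146, 147], [147, 147, 147], [147, 146, 147], [145, 145, 147]] [np.float64(-0.0436), np.float64(-0.0353), np.float64(-0.027)]
199 [[115, 136, 82], [151, 150, 151], [150, 150, 151], [150, 152, 152], [153, 152, 152], [152, 151, 152], [151, 150, 150], [150, 152, 151]] [np.float64(-0.0436), np.float64(-0.0353), np.float64(-0.027)]
```

```bash
python3 look.py s4
```

```text
[0.41231432 0.05497748 0.02862233] [0.87189441 0.40591425 0.48639495] 0.07427940500135186 0.0
```

View pics/s4.png

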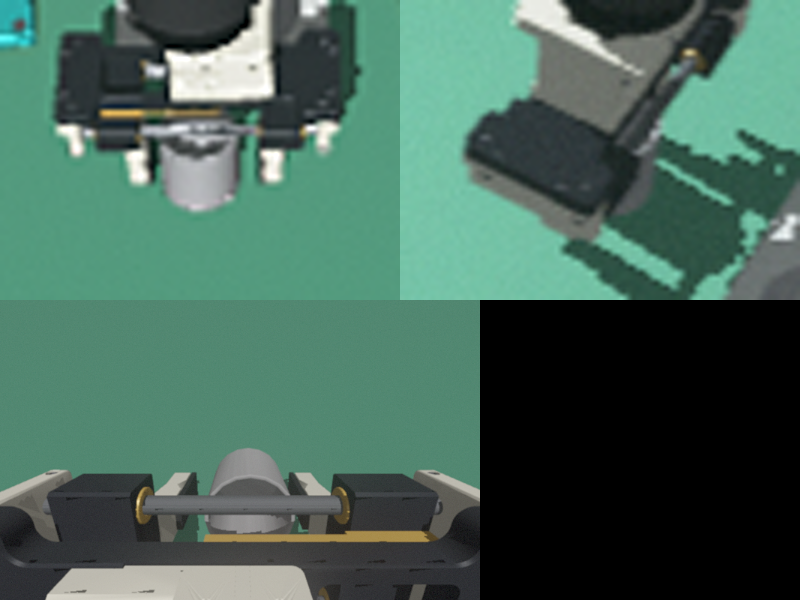

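The picture shows the cup standing upright again: it was leaning too little when released. I'll regrip close to the rim for more leverage and repeat.

Call:
jog_arm --deltas '[[[0.7,0,0,1.7,0],[0.7,0,0,0,0],[-1,0,0,0,0],[-1,0,0,0,0],[-1,0,0,0,0],[-1,0,0,0,0],[-1,0,0,0,0]]]' --force 5

```text
time_s: 10.85
tcp_pos: [0.412, 0.0547, 0.0454]
eef_rot: [180.0, -0.0, -99.7]
contact_force: [-0.1, -0.1, -1.3]
gripper_width: 0.0554
gripper_force: 5.0
```

Call:
jog_arm --deltas '[[[-1,0,0,0.2,0],[-1,0.2,1.0,0,0],[-1,0.3,2.0,0,0],[-1,0.3,2.0,0,0],[-1,0.2,1.0,0,0],[-1,0,0,0,0],[-1,0,0,0,0]]]'

```text
time_s: 11.72
tcp_pos: [0.4217, 0.1144, 0.0474]
eef_rot: [180.0, -0.0, -99.7]
contact_force: [0.0, -0.2, -1.2]
gripper_width: 0.0552
gripper_force: 5.0
```

Call:
jog_arm --deltas '[[[-1,0.19,1.08,0,0],[-1,0.17,0.99,0.5,0],[-1,0.19,1.08,0.35,0],[-1,0.19,1.08,0.05,0],[-1,0.14,0.8,-0.2,0],[-1,0,0,0,0],[-1,0,0,0,0]]]'

```text
time_s: 12.6
tcp_pos: [0.4309, 0.1651, 0.0544]
eef_rot: [180.0, 0.0, -99.7]
contact_force: [0.3, -0.3, -0.2]
gripper_width: 0.0542
gripper_force: 5.0
```

```bash
cat > lie.py <<'E'
from h import *
# image measurement of cup in side view: blob outline + wrist top edge; prints numbers only
s=r.get_state();c=r.camera_info("wrist");im=r.capture("wrist");t=s["tcp_pos"];print(t.round(4),s["gripper_width"].round(4),s["contact_force"].round(1))
hsv=cv2.cvtColor(im,cv2.COLOR_BGR2HSV);m=((hsv[...,1]<50)*255).astype(np.uint8)
n=np.array([.171,.985,0])
for u in(300,324,348):
  k=np.nonzero(m[60:,u])[0][0]+60;print("w",u,k,im[k:k+60:5,u,1].tolist(),[((plane("wrist",(u,k),z,c)-t)@n).round(4) for z in(.056,.028,0)])
S=r.capture("side");u,v=map(int,proj("side",t));g=S[v-30:v+60,u]
hs=cv2.cvtColor(S,cv2.COLOR_BGR2HSV);k=v+np.nonzero(hs[v:v+60,u,1]<60)[0];print("side tcp px",u,v,"lowest",k.max(),[((plane("side",(u,k.max()),z)-t)@n).round(4) for z in(.056,.028,0)])
print(S[v-15:k.max()+2,u].tolist())
cv2.imwrite("pics/last_w.png",im);cv2.imwrite("pics/last_s.png",S)
E
python3 lie.py
```

```text
Traceback (most recent call last):
  File "lie.py", line 3, in <module>
    s=r.get_state();c=r.camera_info("wrist");im=r.capture("wrist");t=s["tcp_pos"];print(t.round(4),s["gripper_width"].round(4),s["contact_force"].round(1))
                                                                                                   ^^^^^^^^^^^^^^^^^^^^^^^^
AttributeError: 'float' object has no attribute 'round'
```

```bash
sed -i 's/s\["gripper_width"\].round(4)/round(s["gripper_width"],4)/' lie.py; python3 lie.py
```

```text
[0.4309 0.165  0.0544] 0.0548 [-0.3  0.9 -0.1]
w 300 161 [143, 158, 159, 160, 160, 161, 161, 165, 161, 160, 163, 161] [np.float64(-0.0555), np.float64(-0.0512), np.float64(-0.0468)]
w 324 159 [175, 194, 194, 195, 194, 195, 192, 195, 196, 190, 193, 189] [np.float64(-0.0565), np.float64(-0.0524), np.float64(-0.0483)]
w 348 161 [145, 166, 166, 165, 165, 164, 164, 165, 166, 167, 161, 165] [np.float64(-0.0556), np.float64(-0.0513), np.float64(-0.0469)]
side tcp px 294 172 lowest 185 [np.float64(-0.0649), np.float64(-0.0398), np.float64(-0.0146)]
[[225, 234, 233], [238, 245, 246], [205, 218, 219], [91, 93, 88], [34, 31, 23], [73, 130, 154], [220, 223, 219], [235, 235, 229], [175, 172, 166], [176, 170, 163], [93, 92, 87], [126, 125, 122], [220, 216, 215], [230, 227, 225], [226, 223, 220], [227, 223, 222], [228, 225, 223], [229, 228, 225], [230, 228, 228], [231, 229, 229], [232, 230, 229], [233, 231, 231], [235, 233, 232], [236, 233, 232], [236, 234, 233], [239, 236, 236], [255, 254, 255], [165, 160, 160], [99, 102, 90], [120, 146, 82]]
```

Call:
jog_arm --deltas '[[[-1,-0.4,-2.3,0,0],[-1,-0.4,-2.3,0,0],[-1,-0.4,-2.3,0,0],[-1,0,0,-0.6,0],[-1,0,0,-0.6,0],[-1,0,0,0,0]]]'

```text
time_s: 13.5
tcp_pos: [0.4194, 0.0963, 0.0425]
eef_rot: [-180.0, 0.0, -99.7]
contact_force: [0.3, 0.9, 1.7]
gripper_width: 0.0548
gripper_force: 5.0
```

```bash
python3 lie.py
```

```text
[0.4194 0.0963 0.0425] 0.0548 [0.3 0.9 1.7]
w 300 167 [156, 158, 159, 157, 162, 159, 159, 162, 163, 162, 163, 161] [np.float64(-0.0546), np.float64(-0.0496), np.float64(-0.0447)]
w 324 165 [157, 199, 201, 200, 200, 201, 200, 199, 199, 197, 195, 193] [np.float64(-0.0556), np.float64(-0.0508), np.float64(-0.0461)]
w 348 167 [159, 167, 168, 166, 167, 165, 165, 163, 165, 165, 167, 164] [np.float64(-0.0547), np.float64(-0.0498), np.float64(-0.0448)]
side tcp px 294 188 lowest 201 [np.float64(-0.0698), np.float64(-0.0463), np.float64(-0.0228)]
[[223, 232, 232], [226, 234, 234], [237, 244, 244], [207, 219, 219], [91, 92, 87], [38, 45, 42], [150, 200, 218], [171, 184, 184], [85, 84, 78], [228, 224, 218], [161, 156, 150], [186, 182, 179], [215, 212, 210], [216, 214, 210], [216, 212, 210], [216, 212, 211], [217, 213, 211], [218, 214, 211], [218, 214, 212], [218, 215, 212], [219, 215, 214], [220, 217, 214], [220, 217, 215], [221, 216, 214], [220, 216, 213], [245, 244, 243], [164, 162, 159], [117, 115, 114], [124, 120, 120], [124, 149, 89]]
```

Call:
jog_arm --deltas '[[[-1,0,0,-0.3,0],[-1,0,0,-0.3,0],[-1,0,0,-0.3,0],[-1,0,0,0,0]]]'

```text
time_s: 14.1
tcp_pos: [0.4197, 0.0969, 0.0338]
eef_rot: [-179.9, 0.1, -99.7]
contact_force: [0.8, 2.2, 2.6]
gripper_width: 0.0545
gripper_force: 5.0
```

```bash
python3 lie.py
```

```text
[0.4197 0.0969 0.0338] 0.0545 [0.8 2.2 2.6]
w 300 180 [156, 157, 157, 159, 158, 158, 159, 157, 158, 156, 158, 157] [np.float64(-0.0506), np.float64(-0.0442), np.float64(-0.0379)]
w 324 179 [154, 183, 181, 183, 184, 183, 182, 184, 182, 181, 178, 180] [np.float64(-0.051), np.float64(-0.0448), np.float64(-0.0386)]
w 348 180 [156, 163, 163, 162, 164, 166, 163, 160, 162, 165, 165, 161] [np.float64(-0.0506), np.float64(-0.0443), np.float64(-0.038)]
side tcp px 294 189 lowest 201 [np.float64(-0.0704), np.float64(-0.0469), np.float64(-0.0234)]
[[226, 234, 234], [227, 235, 235], [228, 236, 236], [240, 248, 248], [178, 188, 185], [72, 69, 59], [43, 68, 75], [90, 117, 124], [102, 106, 102], [56, 57, 48], [255, 255, 255], [187, 185, 182], [185, 183, 179], [208, 206, 203], [208, 205, 203], [206, 201, 202], [209, 207, 204], [208, 206, 202], [208, 206, 204], [210, 206, 204], [209, 206, 204], [210, 206, 205], [213, 209, 207], [215, 212, 212], [161, 160, 156], [144, 139, 137], [143, 138, 138], [148, 143, 147], [118, 133, 94]]
```

Call:
jog_arm --deltas '[[[-1,0,0,-0.3,0],[-1,0,0,-0.2,0],[-1,0,0,0,0],[0.5,0,0,0,0],[0.5,0,0,0,0],[0.5,0,0,0,0],[0.5,0,0,0,0]]]'

```text
time_s: 15.08
tcp_pos: [0.4186, 0.0958, 0.0284]
eef_rot: [180.0, -0.0, -99.7]
contact_force: [-0.6, -0.1, 0.5]
gripper_width: 0.0659
gripper_force: 0.1
```

```bash
python3 lie.py
```

```text
[0.4186 0.0958 0.0284] 0.0659 [-0.6 -0.1  0.5]
w 300 203 [153, 150, 153, 155, 147, 156, 140, 131, 129, 133, 132, 132] [np.float64(-0.0419), np.float64(-0.0331), np.float64(-0.0244)]
w 324 200 [146, 155, 151, 149, 155, 148, 147, 155, 146, 143, 146, 143] [np.float64(-0.0432), np.float64(-0.0348), np.float64(-0.0264)]
w 348 201 [146, 150, 153, 149, 153, 153, 152, 160, 149, 152, 150, 143] [np.float64(-0.0428), np.float64(-0.0343), np.float64(-0.0258)]
side tcp px 294 191 lowest 201 [np.float64(-0.0692), np.float64(-0.0457), np.float64(-0.0222)]
[[197, 211, 211], [218, 229, 229], [237, 244, 244], [210, 223, 223], [94, 96, 90], [31, 39, 34], [98, 144, 163], [88, 101, 104], [64, 62, 54], [133, 128, 123], [95, 92, 84], [161, 157, 156], [179, 175, 172], [175, 173, 168], [173, 170, 168], [189, 184, 184], [194, 191, 189], [190, 187, 184], [191, 186, 184], [189, 187, 184], [187, 183, 181], [185, 181, 179], [189, 186, 182], [191, 188, 186], [196, 191, 192], [198, 198, 188], [141, 163, 108]]
```

```bash
python3 - <<'E'
from h import *
n=np.array([.171,.985,0])
for t,rows,w in[((.4194,.0963,.0425),(199,199.5,200,201.5),(-.0556,-.0461)),((.4197,.0969,.0338),(196.5,197.5,201.5),(-.051,-.0386))]:
  for v in rows:
    a,b=[(plane("side",(294,v),z)-t)@n for z in(0,.056)]
    k=(b-a)/.056;kw=(w[0]-w[1])/.056
    z=(a-w[1])/(kw-k);print(v,"side@0",a.round(4),"corner n,z",(a+k*z).round(4),z.round(4))
E
```

```text
199 side@0 -0.0133 corner n,z -0.0543 0.0485
199.5 side@0 -0.0157 corner n,z -0.0537 0.0451
200 side@0 -0.0181 corner n,z -0.0532 0.0417
201.5 side@0 -0.0252 corner n,z -0.0514 0.0314
196.5 side@0 -0.002 corner n,z -0.0514 0.0577
197.5 side@0 -0.0068 corner n,z -0.0498 0.0505
201.5 side@0 -0.0258 corner n,z -0.0432 0.0208
```

```bash
python3 - <<'E'
import cv2,numpy as np
w=cv2.imread("pics/last_w.png");s=cv2.imread("pics/last_s.png");w5=cv2.imread("pics/w5.png");w3=cv2.imread("pics/w2.png")
R=lambda i,W,H:cv2.resize(i,(W,H),interpolation=cv2.INTER_CUBIC)
o=np.vstack([np.hstack([R(w[160:310,225:425],400,300),R(s[160:220,254:334],400,300)]),np.hstack([R(w5[160:310,225:425],400,300),R(w3[130:230,255:388],400,300)])])
cv2.imwrite("pics/v10.png",o)
E
```

```text
(no output)
```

View pics/v10.png

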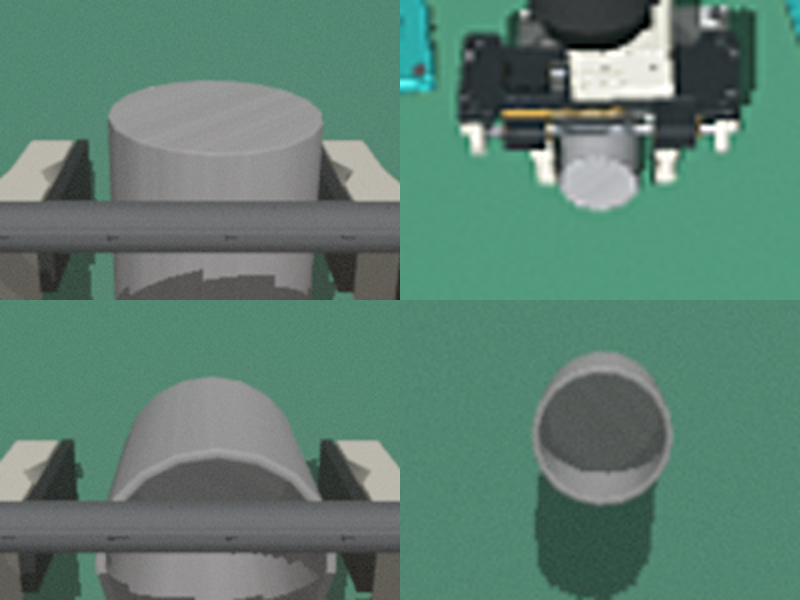

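The last picture shows the cup lying flat: bottom disc toward −y (side view (299,196)) and mouth toward the plate. Now I'll regrip near its bottom and turn the mouth down against the plate edge.

Call:
jog_arm --deltas '[[[0.7,-0.12,-0.7,0,0],[0.7,-0.12,-0.7,0,0],[0.7,0,0,0,0],[-1,0,0,0,0],[-1,0,0,0,0],[-1,0,0,0,0],[-1,0,0,0,0],[-1,0,0,0,0]]]' --force 5

```text
time_s: 16.18
tcp_pos: [0.4166, 0.0822, 0.0286]
eef_rot: [-180.0, 0.0, -99.7]
contact_force: [-0.2, -0.1, -0.6]
gripper_width: 0.0556
gripper_force: 5.0
```

Call:
jog_arm --deltas '[[[-1,0,0,0.6,0],[-1,0.2,1.0,0,0],[-1,0.2,1.0,0,0],[-1,0,0,0,0]]]'

```text
time_s: 16.68
tcp_pos: [0.4209, 0.1031, 0.0346]
eef_rot: [-180.0, 0.0, -99.7]
contact_force: [0.2, -0.4, -1.0]
gripper_width: 0.0554
gripper_force: 5.0
```

```bash
python3 lie.py
```

```text
[0.4209 0.1031 0.0346] 0.0554 [ 0.2 -0.4 -1. ]
w 300 222 [142, 155, 156, 157, 150, 151, 154, 150, 101, 112, 115, 103] [np.float64(-0.031), np.float64(-0.0201), np.float64(-0.0092)]
w 324 220 [151, 154, 154, 153, 155, 156, 154, 156, 131, 108, 115, 112] [np.float64(-0.032), np.float64(-0.0214), np.float64(-0.0107)]
w 348 223 [148, 149, 157, 150, 154, 151, 153, 154, 103, 117, 112, 100] [np.float64(-0.0306), np.float64(-0.0196), np.float64(-0.0087)]
side tcp px 294 188 lowest 196 [np.float64(-0.0539), np.float64(-0.0299), np.float64(-0.0059)]
[[216, 227, 227], [222, 231, 231], [240, 246, 246], [248, 255, 255], [122, 128, 126], [33, 20, 7], [106, 175, 206], [91, 113, 126], [75, 71, 64], [97, 93, 86], [136, 131, 123], [150, 147, 142], [152, 150, 147], [188, 187, 183], [195, 192, 188], [194, 191, 187], [192, 189, 186], [194, 190, 187], [193, 189, 186], [188, 185, 182], [192, 189, 187], [194, 191, 190], [202, 196, 201], [159, 172, 135], [124, 153, 81]]
```

Call:
jog_arm --deltas '[[[-1,0.12,0.7,0,0],[-1,0.1,0.6,0.7,0],[-1,0.1,0.6,0.6,0],[-1,0.12,0.7,0.5,0],[-1,0.14,0.8,0.4,0],[-1,0.15,0.9,0.25,0],[-1,0.14,0.8,0,0],[-1,0,0,0,0]]]'

```text
time_s: 17.77
tcp_pos: [0.43, 0.1543, 0.0593]
eef_rot: [-179.9, 0.1, -99.7]
contact_force: [-0.8, -0.1, 4.0]
gripper_width: 0.0547
gripper_force: 5.0
```

```bash
python3 lie.py; python3 - <<'E'
import cv2
w=cv2.imread("pics/last_w.png")
print([int(x) for x in w[140:330:3,324,1]]);h=cv2.cvtColor(w,cv2.COLOR_BGR2HSV)
import numpy as np
for y in range(150,300,10):
  x=np.nonzero(h[y,250:400,1]<50)[0];print(y,(x[0]+250,x[-1]+250,len(x)) if len(x) else None,end=" ")
E
```

```text
[0.43   0.1543 0.0593] 0.0547 [-0.8 -0.1  4. ]
w 300 197 [175, 201, 199, 203, 199, 200, 199, 196, 196, 195, 194, 191] [np.float64(-0.0356), np.float64(-0.0274), np.float64(-0.0193)]
w 324 191 [149, 210, 206, 210, 209, 204, 206, 204, 202, 201, 203, 199] [np.float64(-0.0389), np.float64(-0.0314), np.float64(-0.024)]
w 348 197 [160, 210, 209, 209, 204, 203, 202, 206, 203, 205, 195, 198] [np.float64(-0.0357), np.float64(-0.0276), np.float64(-0.0195)]
side tcp px 294 173 lowest 184 [np.float64(-0.0494), np.float64(-0.0242), np.float64(0.001)]
[[226, 234, 234], [227, 236, 236], [241, 251, 251], [119, 127, 124], [34, 21, 4], [73, 162, 206], [184, 196, 200], [242, 238, 230], [108, 107, 100], [255, 255, 255], [203, 200, 197], [212, 209, 208], [230, 228, 226], [228, 224, 224], [227, 224, 222], [229, 228, 226], [229, 227, 224], [226, 223, 221], [227, 224, 222], [230, 227, 227], [231, 228, 227], [233, 231, 230], [237, 235, 234], [251, 248, 247], [161, 158, 154], [104, 100, 103], [118, 129, 99], [123, 150, 84]]
[133, 134, 134, 134, 134, 132, 134, 135, 133, 133, 135, 136, 132, 134, 137, 138, 137, 149, 211, 210, 207, 210, 210, 208, 210, 205, 206, 206, 206, 205, 202, 200, 201, 200, 199, 200, 201, 204, 200, 200, 159, 109, 111, 120, 119, 116, 107, 98, 81, 181, 186, 185, 183, 147, 91, 88, 87, 92, 141, 139, 140, 69, 62, 70]
150 None 160 None 170 None 180 None 190 None 200 (np.int64(293), np.int64(353), 61) 210 (np.int64(281), np.int64(364), 84) 220 (np.int64(250), np.int64(399), 150) 230 (np.int64(250), np.int64(399), 150) 240 (np.int64(250), np.int64(399), 150) 250 (np.int64(250), np.int64(399), 150) 260 (np.int64(250), np.int64(399), 150) 270 (np.int64(250), np.int64(399), 150) 280 (np.int64(250), np.int64(399), 150) 290 (np.int64(250), np.int64(399), 150)
```

Call:
jog_arm --deltas '[[[-1,0.1,0.5,-0.1,0],[-1,0.1,0.5,-0.2,0],[-1,0,0,0,0],[-1,0,0,0.2,0],[-1,-0.3,-2,0.2,0],[-1,-0.5,-3,0,0],[-1,-0.5,-3,0,0],[-1,0,0,0,0]]]'

```text
time_s: 18.88
tcp_pos: [0.4167, 0.0804, 0.0598]
eef_rot: [179.9, -0.0, -99.9]
contact_force: [-0.1, 0.4, -0.6]
gripper_width: 0.0548
gripper_force: 5.0
```

```bash
python3 lie.py
```

```text
[0.4167 0.0804 0.0598] 0.0548 [-0.1  0.4 -0.6]
w 300 197 [162, 184, 178, 181, 182, 181, 178, 175, 175, 177, 174, 172] [np.float64(-0.0354), np.float64(-0.0274), np.float64(-0.0193)]
w 324 192 [176, 189, 184, 187, 184, 184, 180, 181, 182, 177, 175, 176] [np.float64(-0.0382), np.float64(-0.0307), np.float64(-0.0231)]
w 348 197 [170, 186, 184, 181, 179, 178, 175, 174, 180, 177, 175, 171] [np.float64(-0.0354), np.float64(-0.0274), np.float64(-0.0193)]
side tcp px 294 188 lowest 200 [np.float64(-0.0491), np.float64(-0.0255), np.float64(-0.002)]
[[232, 239, 239], [235, 242, 242], [238, 246, 247], [174, 184, 182], [72, 69, 59], [42, 64, 69], [88, 114, 121], [99, 104, 101], [57, 57, 51], [233, 232, 228], [151, 146, 141], [197, 193, 190], [214, 210, 208], [208, 205, 203], [216, 210, 209], [212, 208, 205], [205, 203, 200], [208, 204, 202], [211, 207, 205], [212, 208, 205], [215, 212, 209], [218, 214, 212], [223, 220, 217], [179, 177, 175], [143, 141, 138], [139, 137, 133], [140, 138, 137], [140, 136, 137], [127, 152, 93]]
```

Call:
jog_arm --deltas '[[[-1,0,0,-0.6,0],[-1,0,0,-0.3,0],[-1,0.05,0.3,-0.2,0],[-1,0.05,0.3,-0.2,0],[-1,0.05,0.3,-0.2,0],[-1,0,0,0,0]]]'

```text
time_s: 19.73
tcp_pos: [0.4201, 0.0927, 0.0452]
eef_rot: [-180.0, 0.0, -99.7]
contact_force: [-0.4, 1.3, 2.9]
gripper_width: 0.0543
gripper_force: 5.1
```

```bash
python3 lie.py
```

```text
[0.4201 0.0927 0.0452] 0.0543 [-0.4  1.3  2.9]
w 300 198 [155, 176, 172, 174, 171, 174, 171, 172, 170, 168, 168, 167] [np.float64(-0.0391), np.float64(-0.0309), np.float64(-0.0227)]
w 324 193 [172, 178, 177, 178, 177, 174, 173, 172, 170, 170, 168, 168] [np.float64(-0.0417), np.float64(-0.034), np.float64(-0.0263)]
w 348 198 [171, 174, 176, 172, 172, 168, 169, 171, 170, 171, 172, 165] [np.float64(-0.0392), np.float64(-0.031), np.float64(-0.0228)]
side tcp px 294 188 lowest 201 [np.float64(-0.0664), np.float64(-0.0429), np.float64(-0.0194)]
[[221, 231, 231], [226, 234, 233], [227, 236, 236], [245, 254, 254], [122, 131, 128], [32, 20, 7], [95, 165, 195], [100, 121, 129], [79, 79, 72], [126, 125, 118], [144, 141, 134], [158, 154, 150], [202, 199, 195], [207, 204, 200], [206, 201, 199], [207, 204, 200], [201, 198, 196], [202, 199, 196], [205, 202, 199], [207, 203, 202], [207, 205, 202], [211, 208, 204], [220, 217, 215], [169, 167, 163], [150, 147, 144], [154, 152, 148], [154, 151, 150], [154, 150, 152], [146, 150, 134], [127, 154, 90]]
```

Call:
jog_arm --deltas '[[[-1,0.05,0.3,-0.2,0],[-1,0,0,0,0],[0.5,0,0,0,0],[0.5,0,0,0,0],[0.5,0,0,0,0],[0.5,0,0,0,0],[0.5,0,0,0,0]]]'

```text
time_s: 20.7
tcp_pos: [0.4202, 0.095, 0.043]
eef_rot: [180.0, -0.0, -99.7]
contact_force: [0.9, -0.6, -0.2]
gripper_width: 0.0655
gripper_force: 0.0
```

```bash
python3 lie.py; python3 - <<'E'
import cv2,numpy as np
w=cv2.imread("pics/last_w.png");h=cv2.cvtColor(w,cv2.COLOR_BGR2HSV)
print([int(x) for x in w[180:340:3,324,1]])
s=cv2.imread("pics/last_s.png");hs=cv2.cvtColor(s,cv2.COLOR_BGR2HSV)
for y in range(188,206):
  x=np.nonzero(hs[y,280:312,1]<60)[0];print(y,(x[0]+280,x[-1]+280) if len(x) else None,s[y,290:300:3,1].tolist())
E
```

```text
[0.4202 0.095  0.043 ] 0.0655 [ 0.9 -0.6 -0.2]
w 300 202 [134, 138, 141, 138, 144, 142, 151, 147, 147, 149, 146, 146] [np.float64(-0.0378), np.float64(-0.0292), np.float64(-0.0205)]
w 324 195 [143, 146, 149, 149, 151, 150, 156, 149, 149, 149, 151, 149] [np.float64(-0.0413), np.float64(-0.0334), np.float64(-0.0255)]
w 348 203 [142, 141, 145, 145, 148, 149, 148, 146, 150, 148, 146, 145] [np.float64(-0.0374), np.float64(-0.0287), np.float64(-0.0199)]
side tcp px 294 188 lowest 201 [np.float64(-0.0686), np.float64(-0.0451), np.float64(-0.0216)]
[[227, 235, 235], [226, 234, 234], [242, 248, 249], [235, 249, 249], [109, 116, 111], [35, 31, 17], [87, 156, 186], [92, 112, 119], [82, 78, 70], [51, 49, 41], [192, 188, 184], [164, 161, 156], [170, 168, 165], [176, 172, 169], [174, 171, 169], [176, 174, 169], [177, 173, 171], [178, 175, 172], [190, 188, 184], [192, 190, 187], [190, 188, 185], [190, 188, 184], [190, 187, 183], [189, 187, 182], [189, 185, 183], [190, 185, 183], [189, 186, 184], [192, 187, 189], [176, 179, 165], [134, 158, 99]]
[135, 136, 132, 136, 137, 143, 148, 151, 149, 149, 149
[... 409 characters left out ...]
[170, 185, 187, 174]
192 (np.int64(282), np.int64(309)) [170, 187, 187, 164]
193 (np.int64(282), np.int64(308)) [167, 187, 186, 165]
194 (np.int64(283), np.int64(302)) [168, 186, 186, 165]
195 (np.int64(288), np.int64(302)) [165, 187, 181, 163]
196 (np.int64(288), np.int64(302)) [165, 187, 183, 163]
197 (np.int64(289), np.int64(302)) [165, 183, 180, 162]
198 (np.int64(289), np.int64(302)) [163, 183, 181, 161]
199 (np.int64(290), np.int64(301)) [163, 184, 182, 159]
200 (np.int64(291), np.int64(300)) [159, 184, 182, 159]
201 (np.int64(293), np.int64(297)) [154, 170, 180, 155]
202 None [153, 155, 158, 154]
203 None [154, 152, 151, 151]
204 None [155, 153, 154, 153]
205 None [154, 154, 154, 154]
```

Call:
jog_arm --deltas '[[[0.5,0.06,0.35,0.1,0],[0.5,0,0,0,0],[-1,0,0,0,0],[-1,0,0,0,0],[-1,0,0,0,0],[-1,0,0,0,0],[-1,0,0,0,0]]]' --force 20

```text
time_s: 21.68
tcp_pos: [0.4208, 0.0985, 0.044]
eef_rot: [180.0, -0.0, -99.7]
contact_force: [-0.8, 0.3, -0.1]
gripper_width: 0.0547
gripper_force: 20.0
```

Call:
jog_arm --deltas '[[[-1,0,0,2,0],[-1,0,0,3,0],[-1,0,0,4,0],[-1,0,0,3,0],[-1,0,0,0,0],[-1,0,0,0,0]]]' --force 45

```text
time_s: 22.42
tcp_pos: [0.4203, 0.0983, 0.1635]
eef_rot: [180.0, -0.0, -99.8]
contact_force: [0.0, 0.4, -1.1]
gripper_width: 0.0543
gripper_force: 45.0
```

```bash
cat > cup.py <<'E'
from h import *
s=r.get_state();t=s["tcp_pos"];c=r.camera_info("wrist");w=r.capture("wrist");S=r.capture("side");A=r.capture("scene")
cv2.imwrite("pics/cw.png",w);cv2.imwrite("pics/cs.png",S);cv2.imwrite("pics/ca.png",A)
print(t.round(4),s["eef_rot"].round(2),s["gripper_width"],s["contact_force"].round(1))
n=np.array([.171,.985,0]);e=np.array([.985,-.171,0])
hs=cv2.cvtColor(w,cv2.COLOR_BGR2HSV);m=(hs[...,1]<50)
b=t[2]+.013;rows=[]
for u in range(296,354,8):
    k=np.nonzero(m[100:,u])[0][0]+100
    q=[(plane("wrist",(u,k),z,c)-t) for z in(b,b-.056)];rows.append((u,k,*[(round(float(p@e)*1e3,1),round(float(p@n)*1e3,1)) for p in q]))
print(*rows,sep="\n")
h2=cv2.cvtColor(S,cv2.COLOR_BGR2HSV);u0,v0=map(int,proj("side",t))
for y in range(v0,v0+30,2):
    x=np.nonzero(h2[y,u0-30:u0+30,1]<60)[0];print(y,(x[0]+u0-30,x[-1]+u0-30) if len(x) else None,S[y,u0-4:u0+5:4,1].tolist())
print(u0,v0)
E
python3 cup.py
```

```text
[0.4203 0.0983 0.1635] [ 1.7996e+02 -1.0000e-02 -9.9760e+01] 0.05433838974865514 [ 0.   0.4 -1.1]
(296, np.int64(200), (12.9, -38.8), (18.4, -22.0))
(304, np.int64(194), (9.1, -41.8), (12.9, -26.2))
(312, np.int64(191), (5.3, -43.2), (7.5, -28.3))
(320, np.int64(190), (1.6, -43.7), (2.1, -29.1))
(328, np.int64(189), (-2.2, -44.2), (-3.3, -29.8))
(336, np.int64(191), (-5.9, -43.3), (-8.7, -28.4))
(344, np.int64(195), (-9.7, -41.3), (-14.1, -25.6))
(352, np.int64(200), (-13.6, -38.9), (-19.7, -22.1))
164 (np.int64(278), np.int64(319)) [172, 170, 175]
166 (np.int64(278), np.int64(319)) [182, 174, 173]
168 (np.int64(277), np.int64(319)) [167, 198, 176]
170 (np.int64(277), np.int64(319)) [167, 185, 175]
172 (np.int64(277), np.int64(319)) [164, 185, 172]
174 (np.int64(277), np.int64(319)) [163, 184, 172]
176 (np.int64(277), np.int64(319)) [157, 183, 173]
178 (np.int64(277), np.int64(319)) [197, 180, 162]
180 (np.int64(277), np.int64(319)) [212, 208, 211]
182 (np.int64(277), np.int64(319)) [255, 255, 255]
184 (np.int64(277), np.int64(318)) [197, 169, 168]
186 None [149, 151, 151]
188 None [153, 151, 153]
190 None [153, 153, 150]
192 None [152, 151, 151]
292 164
```

```bash
python3 - <<'E'
from h import *
import pickle
c=pickle.load(open("w1.pkl","rb"))
print("disc",plane("wrist",(247.2,161),.02,c),"head",plane("wrist",(232.2,169),.079,c))
# refine: wrist disc ellipse + head in w1, scene/side head
im=cv2.imread("pics/w1.png");g=cv2.cvtColor(im,cv2.COLOR_BGR2GRAY).astype(int)
print(g[131:138,245].tolist(),g[160:165,268:280].tolist()[0],"head row169",g[169,210:255].tolist())
print("head col",g[145:195,231].tolist())
for n,uv in(("scene",(401.6,223.6)),("side",(303,159.6))):print(n,plane(n,uv,.08))
print("tri w1-side",tri(ray("wrist",(232.2,169),c),ray("side",(303,159.6))),tri(ray("wrist",(232.2,169),c),ray("scene",(401.6,223.6))))
E
```

```text
disc [0.46421366 0.20088277 0.02      ] head [0.46536858 0.20034741 0.079     ]
[177, 165, 157, 153, 153, 150, 147] [157, 154, 154, 154, 154, 151, 134, 144, 176, 180, 177, 179] head row169 [173, 173, 170, 163, 165, 170, 173, 179, 181, 181, 181, 181, 184, 183, 184, 185, 186, 185, 187, 187, 187, 185, 186, 186, 183, 183, 182, 182, 182, 181, 180, 179, 178, 177, 177, 175, 174, 174, 174, 172, 159, 127, 105, 92, 97]
head col [147, 148, 152, 152, 152, 166, 193, 209, 212, 213, 214, 212, 214, 215, 214, 215, 215, 213, 209, 205, 203, 198, 197, 193, 185, 185, 179, 177, 173, 170, 168, 164, 158, 158, 155, 150, 145, 143, 134, 133, 128, 119, 110, 146, 172, 173, 174, 174, 173, 172]
scene [0.46723555 0.20348964 0.08      ]
side [0.46737395 0.19750187 0.08      ]
tri w1-side (array([0.46713807, 0.20090252, 0.07613448]), np.float64(0.0014583985038428332)) (array([0.46574351, 0.20200109, 0.0775648 ]), np.float64(0.0029652656756173953))
```

Call:
jog_arm --deltas '[[[-1,1.2,2.6,0,0],[-1,1.2,2.6,0,0],[-1,1.2,2.6,0,0],[-1,1.0,2.6,0,0],[-1,0,0,0,0],[-1,0,0,0,0],[-1,0,0,0,0]]]'

```text
time_s: 23.45
tcp_pos: [0.4666, 0.2023, 0.1639]
eef_rot: [180.0, -0.0, -99.7]
contact_force: [0.3, -0.4, -0.7]
gripper_width: 0.0544
gripper_force: 45.0
```

```bash
python3 cup.py | head -9; python3 - <<'E'
from h import *
# side + scene silhouettes of cup against what they must be if centre is over the plunger
s=r.get_state();t=s["tcp_pos"];ctr=t+np.array([.985,-.171,0])*-.0006+np.array([.171,.985,0])*-.0016
print("cup ctr est",ctr.round(4),"err to plunger",(np.array([.4655,.2010])-ctr[:2]).round(4))
E
```

```text
[0.4666 0.2023 0.1639] [ 1.7998e+02 -2.0000e-02 -9.9750e+01] 0.05438110963113482 [ 0.3 -0.4 -0.7]
(296, np.int64(136), (12.2, -68.4), (17.4, -64.6))
(304, np.int64(136), (8.6, -68.4), (12.3, -64.6))
(312, np.int64(136), (5.1, -68.4), (7.2, -64.6))
(320, np.int64(136), (1.6, -68.4), (2.1, -64.6))
(328, np.int64(136), (-2.0, -68.4), (-3.0, -64.6))
(336, np.int64(136), (-5.5, -68.4), (-8.1, -64.7))
(344, np.int64(136), (-9.1, -68.4), (-13.2, -64.7))
(352, np.int64(136), (-12.6, -68.4), (-18.3, -64.7))
cup ctr est [0.4659 0.2008 0.1642] err to plunger [-0.0004  0.0002]
```

Call:
jog_arm --deltas '[[[-1,0,0,-2,0],[-1,0,0,-2,0],[-1,0,0,-1.5,0],[-1,0,0,-1,0],[-1,0,0,-0.8,0],[-1,0,0,-0.5,0],[-1,0,0,0,0],[-1,0,0,0,0]]]'

```text
time_s: 24.6
tcp_pos: [0.467, 0.2027, 0.0864]
eef_rot: [-180.0, 0.0, -99.7]
contact_force: [-0.1, 1.1, -1.2]
gripper_width: 0.0544
gripper_force: 45.0
```

Call:
jog_arm --deltas '[[[-1,0,0,-0.4,0],[-1,0,0,-0.3,0],[-1,0,0,-0.2,0],[-1,0,0,0,0]]]'

```text
time_s: 25.1
tcp_pos: [0.4669, 0.2026, 0.0772]
eef_rot: [-180.0, 0.0, -99.7]
contact_force: [-1.8, -0.1, 5.1]
gripper_width: 0.0543
gripper_force: 45.0
```

Call:
jog_arm --deltas '[[[-1,0,0,0,0],[-1,0,0,-0.3,0],[-1,0,0,-0.3,0],[-1,0,0,-0.3,0],[-1,0,0,-0.2,0],[-1,0,0,0,0],[-1,0,0,0,0]]]' --force 60

```text
time_s: 25.98
tcp_pos: [0.4669, 0.2026, 0.0666]
eef_rot: [-180.0, 0.0, -99.7]
contact_force: [-3.8, -1.4, 8.7]
gripper_width: 0.0545
gripper_force: 60.0
```

Call:
jog_arm --deltas '[[[-1,0,0,-0.15,0],[-1,0,0,-0.1,0],[-1,0,0,0,0],[-1,0,0,0,0]]]'

```text
time_s: 26.48
tcp_pos: [0.4669, 0.2026, 0.0642]
eef_rot: [-180.0, 0.0, -99.7]
contact_force: [-3.8, -1.9, 10.3]
gripper_width: 0.0543
gripper_force: 60.0
```

Call:
jog_arm --deltas '[[[-1,0,0,-0.1,0],[-1,0,0,-0.05,0],[-1,0,0,0,0],[-1,0,0,0,0]]]'

```text
time_s: 26.98
tcp_pos: [0.4669, 0.2026, 0.064]
eef_rot: [-180.0, 0.0, -99.7]
contact_force: [-9.7, -1.2, 26.1]
gripper_width: 0.0547
gripper_force: 60.0
```

Call:
jog_arm --deltas '[[[-1,0,0,-0.05,0],[-1,0,0,0,0],[-1,0,0,0,0]]]'

```text
time_s: 27.35
tcp_pos: [0.4669, 0.2026, 0.064]
eef_rot: [-179.9, 0.0, -99.7]
contact_force: [-11.1, -2.2, 31.7]
gripper_width: 0.0543
gripper_force: 60.0
```

Call:
jog_arm --deltas '[[[-1,0,0,0.06,0],[-1,0,0,0,0],[-1,0,0,0,0]]]'

```text
time_s: 27.72
tcp_pos: [0.4669, 0.2026, 0.064]
eef_rot: [-180.0, 0.0, -99.7]
contact_force: [-9.4, -1.3, 24.3]
gripper_width: 0.0543
gripper_force: 60.0
```

```bash
python3 - <<'E'
from h import *
s=r.get_state();t=s["tcp_pos"];print(t,s["contact_force"].round(1),s["moment"].round(2),s["gripper_width"])
n=np.array([.171,.985,0]);e=np.array([.985,-.171,0]);C=t+e*-.0006+n*-.0016;C[2]=0
c=r.camera_info("wrist");w=r.capture("wrist");S=r.capture("side")
for nm,im,cc in(("wrist",w,c),("side",S,None)):
  P=[proj(nm,C-n*.028+[0,0,z],cc) for z in(.076,.020)]+[proj(nm,C-n*.037+[0,0,.02],cc),proj(nm,C-n*.055+[0,0,.012],cc)]
  print(nm,"pred top-near, rim-near, disc edge, plate edge",np.round(P,1).tolist())
  u=int(round(P[0][0]));v0=int(min(p[1] for p in P))-8;v1=int(max(p[1] for p in P))+12
  print(v0,[int(x) for x in im[v0:v1,u,1]])
E
```

```text
[0.46689464 0.20257552 0.06397343] [-9.4 -1.3 24.3] [-0.59  3.34 -0.05] 0.05425032386125407
wrist pred top-near, rim-near, disc edge, plate edge [[324.5, 217.7], [324.2, 188.8], [324.2, 175.7], [324.4, 147.2]]
139 [133, 132, 130, 130, 132, 130, 145, 167, 187, 193, 181, 168, 166, 169, 163, 165, 165, 169, 167, 168, 169, 170, 169, 169, 168, 170, 169, 168, 170, 166, 171, 169, 172, 172, 169, 156, 147, 157, 157, 149, 142, 146, 143, 137, 139, 141, 140, 142, 145, 145, 142, 146, 146, 145, 145, 144, 144, 147, 143, 145, 144, 144, 144, 146, 147, 146, 144, 145, 146, 146, 147, 145, 144, 145, 148, 147, 146, 148, 154, 154, 150, 144, 143, 145, 143, 145, 146, 145, 141, 145]
side pred top-near, rim-near, disc edge, plate edge [[302.4, 165.2], [302.9, 175.7], [302.9, 177.5], [302.9, 182.5]]
157 [152, 171, 170, 166, 171, 172, 174, 169, 173, 183, 184, 184, 183, 185, 183, 183, 182, 185, 169, 166, 193, 190, 211, 212, 205, 255, 251, 182, 149, 150, 150, 152, 151, 151, 152, 151, 152]
```

```bash
python3 -c "
from plant import r
print(r.close_job())"
```

```text
the job is handed in; nothing more can be done
None
```

I handed the job in at about 28 s with the cup mouth-down over the plunger, its rim at stop-disc height and held in a 60 N grip. The push beyond the spring is about 13 N by the wrist force; the steady 9 N sideways force alongside it is unexplained, and the judge returned no verdict.

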